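# Loosen the left-hand nut of a modelling stand

## Task

Two modelling stands stand on the craft table, each with its round board clamped by a bar-topped steel nut. One nut has a left-hand thread: a groove is engraved across each corner of its hexagon base. Loosen that nut by turning it clockwise, seen from above, until the engraved line on its bar points along the engraved line on its board, never tightening it the other way; leave the other nut as it is and let go.

Things in the scene. Friction and masses are not known exactly. Their poses are not given: they have to be found in the camera images.
- lh_nut (a joint): Angle (rad) of the left-hand nut about its upright axis, growing as it turns clockwise seen from above (loosening). Starts at 0.2 to 0.5; at 1.40 its engraved line points along the board's line, so 0.9 to 1.2 rad of turn is needed. Turns from -0.3 to 2.2 against about 0.12 N m of friction, does not rise, stays where left. Below -0.1 is overtightening.
- lh_grip (a point): Left-hand nut: point on its axis inside its steel bar, 72 mm above the table. Turns with it; x along the bar to the end with the engraved line, z up. Bar: 13 mm thick (along y, flat sides), z from 56 to 86 mm above the table, x from -22 to +44 mm, dark line on top of the +x half only. Base: hexagon 60 mm across flats, top 54 mm above the table, a dark 7 mm wide engraved groove across each corner.
- lh_mark (a point): Outer end of the engraved line on the left-hand nut's board, 72 mm from the nut's axis; the dark line, 34 mm long and 5 mm wide, runs from here straight towards the axis, on the side nearest the robot. The stand is fixed: grey foot 104 mm across, plywood board 150 mm across and 12 mm thick, its top 42 mm above the table.
- rh_nose (a point): The other nut, not to be turned: top of the nose end of its bar, 44 mm from its axis, 86 mm above the table; x points from the axis to the nose. Ordinary thread: its hexagon base has no grooves; bar and stand are otherwise the same. The grooved nut may be on either side of it.

How it is judged:
By the outcome, as a careful person would: the job done as asked, in the order asked, and still so for the second after the job is handed in, with the robot touching nothing.
It also fails if it takes over 32 s, if anything falls off the work surface, if the arm or the gripper's body presses on something with over 40 N, if the wrist force passes 120 N, or if a joint passes its speed limit or range.

## Robot

A 6-joint arm with a two-finger parallel gripper is mounted at the origin on a cart in front of the work surface, level with it; the furniture and walls round the work are solid. World frame = base frame: x ahead of the robot, y to its left, z up, the work surface at z = 0. Lengths are in mm, angles in degrees, forces in N, time in s.
With the tool pointing down it reaches from about 350 to 850 mm from the base axis. Payload 8.1 kg.
Tool frame: the origin (TCP) lies at the very end of the fingers, on their centre line; the grasp point (between the pads) lies 19 mm behind it; z points along the fingers, y is the line along which they close (so a half turn about z gives the same grasp; the last joint's range is limited). The gripper opens to 85 mm and grips with 20 to 120 N. Pads are 22 mm wide; open, the fingers measure 114 mm over their backs; the gripper's body (76 mm by 85 mm) begins 54 mm behind the grasp point. The pads swing forward as they close: fully open they stand 13 mm farther back than shut.
Start: joints at [-69.809, 7.471, 85.268, -0, 87.261, -4.893], TCP at [254.389, -543.408, 231.292] pointing down, gripper open.
Joint ranges: [-169.43, 169.43], [-51.17, 129.36], [1.28, 143.12], [-76.62, 256.62], [0, 156.53], [-152.29, 152.29]. Speed limits (degrees/s): [136.94, 136.94, 159.86, 180, 180, 180].

## Interface

Orientations are given as [roll, pitch, yaw] about the fixed x, y, z axes, in that order (R = Rz(yaw) Ry(pitch) Rx(roll)).
In Python, from bench import sense, eyes, job, models gives the robot as it stands. The module is installed in compiled form; this text tells all that it offers.
- The arm moves only by the tool apply_moves, never from a script. Its argument "rows" is a list of rows, each a list of 6 numbers: the shift along the tool's x, y, z in mm, then the turn, a rotation vector about the tool's x, y, z in rad. In form: [[dx, dy, dz, rx, ry, rz], ...]. A call has exactly 5 rows; each row shifts and turns the commanded pose from where the row before left it, along the tool's axes as they then stand; what a row does not reach is not made up. A row lasts 1/8 s, in which the tool goes at most 62.5 mm and 10.7 degrees, less where a joint would pass 70% of its speed; a pose out of reach is approached as far as the arm can. A call is refused whole if a number of a shift passes 62.5 or a number of a turn 0.188, either way. A call with a gripper value outside its range is refused whole. "fingers" is the finger opening in mm, from 0 to 85.4, set as the call begins (left out, the last holds). The fingers move at their own pace and stop on an object; "grip_force" is the grip in N (left out, the last holds). Time passes only in rows, so rows that do not move let the fingers close, or fill a call up. It gives the time, the measured TCP pose, the force, the opening and the grip force at its end, in the units of the state.
- sense(): the state, without advancing time (a new reading comes with each control period).
- eyes.snapshot(name): name is "side" or "top" or "wrist"; returns (picture, depth): 400x640x3 uint8, red, green, blue; 400x640 float32, mm along the optical axis (not along the pixel's ray), 0 where there is no reading.
- eyes.get_calibration(name): a dict with "intrinsics" (3x3 intrinsics, pixels), "R" (3x3) and "t" (3): a world point X has camera coordinates R X + t; the wrist camera has in their place "mount" (4x4, takes a point from camera to tool coordinates, whose origin is the TCP and whose axes are the flange's). Camera axes: x right, y down, z forward; pixel columns grow to the right and rows downward; lengths in mm; the calibration is good to about 2 mm. A picture is of the moment at which its call begins: read the wrist's pose just before it. get_calibration takes no time and is no camera call.
- job.hand_in(): hands the job in; it is judged then, once.
Trained networks look in the newest picture that a camera, given by its name, has taken for a name from the list of things; names that differ only in an ending like _2 or _b are one class to them, and where a whole thing is asked for, a point or a joint stands for the part that bears it (a point fixed in the world has none). Each returns a list of dicts, best first, with "confidence" (0 to 1); they miss things now and then, are a little off and sometimes report something else, mostly with a low value. They report only what shows in the picture. A call takes as long as a camera call.
- models.boxes_of(name, camera): "xyz" ([x, y, z] in mm, in world coordinates, good to about 4 mm: the middle of the surface that is visible of it).
- models.cut_out(name, camera): "pixels" (400x640 bool, what is visible of it).
- models.place_of(name, camera): "xyz" ([x, y, z] in mm, in world coordinates, good to about 4 mm: a listed point, or the origin of a listed thing).
The state is a dict: "time": time; "joint_pos": joint angles; "qd": joint speeds; "joint_efforts": joint torques, N m; "tool_pos": TCP position; "tcp_rot": TCP orientation; "ft_force": force on the tool from outside, world axes, zero at the start; "wrist_torque": the same for the moment, N m; "finger_gap": finger opening in mm; "grip_force": force on a finger pad.
Only numpy, scipy, OpenCV 4.12 (cv2) and the standard library are available. Lean on these libraries where they do the work, as an engineer would, in place of code of your own. Each camera call takes 0.05 s, during which the arm holds its last target. There are 200 camera calls.

## Working session

There is one attempt and no reset: what is moved stays moved. The work goes in short steps, Python scripts to look and compute and a tool call to move; the robot and the scene stay as the last step left them, time stands still between calls to the robot, and variables do not carry over. Pictures are saved under pics/ and viewed, at most 10 in all, crops included, and the job is handed in when it is done.

Besides the shell and the picture viewer there is one more tool, called after "Call:" as name(argument=value, ...) on one line, values as JSON. apply_moves: Moves the arm, as the interface text tells. Its arguments: {"type":"object","properties":{"rows":{"type":"array"},"fingers":{"type":"number"},"grip_force":{"type":"number"}},"required":["rows"]}

```bash
mkdir -p pics; python3 - <<'E'
from bench import sense, eyes, job, models
import cv2
s=sense();print(s['time'],s['tool_pos'],s['tcp_rot'],s['finger_gap'])
for c in ['top','side']:
    p,d=eyes.snapshot(c);cv2.imwrite(f'pics/{c}1.png',p[:,:,::-1])
    for n in ['lh_grip','lh_mark','rh_nose']:
        print(c,n,[(r['xyz'],r['confidence']) for r in models.place_of(n,c)][:3])
k=eyes.get_calibration('wrist');print(k)
E
```

```text
0.0 [ 254.17806594 -542.87489172  230.23076815] [-1.79891190e+02 -7.94250832e-03  2.50835739e+01] 85.70370513347757
top lh_grip [([618.6, 157.9, 68.8], 0.89)]
top lh_mark [([544.1, 173.8, 44.4], 0.57)]
top rh_nose [([592.4, -86.7, 81.5], 0.67)]
side lh_grip [([619.7, 161.8, 71.4], 0.73)]
side lh_mark [([544.5, 168.4, 41.3], 0.97)]
side rh_nose [([595.9, -84.4, 82.4], 0.68)]
{'intrinsics': array([[338.26050499,   0.        , 313.42618295],
       [  0.        , 338.26050499, 193.8576609 ],
       [  0.        ,   0.        ,   1.        ]]), 'mount': array([[-7.80516956e-04, -9.49324377e-01, -3.14297022e-01,
         8.16382460e+01],
       [ 9.99999693e-01, -7.62436503e-04, -1.80457191e-04,
        -8.78368013e-01],
       [-6.83191125e-05, -3.14297066e-01,  9.49324681e-01,
        -1.43022465e+02],
       [ 0.00000000e+00,  0.00000000e+00,  0.00000000e+00,
         1.00000000e+00]])}
```

View pics/top1.png

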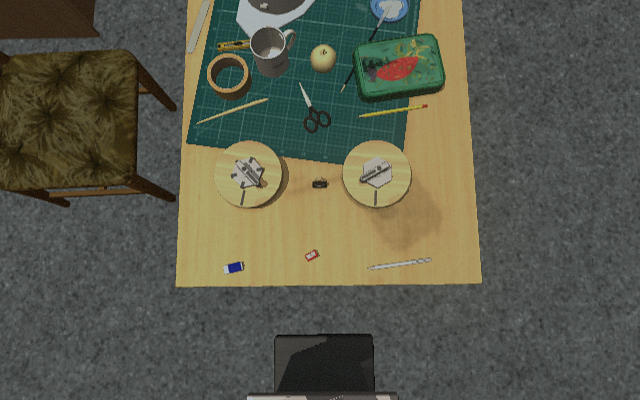

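The top view shows the grooved nut on the left stand at about (248,173), with its bar's line pointing to the lower right and the board line at (243,195). The plain nut is on the right at (377,172). I'll move over the left nut.

Call:
apply_moves(rows=[[42, -32, 3, 0, 0, 0], [42, -32, 3, 0, 0, 0], [42, -32, 3, 0, 0, 0], [42, -32, 3, 0, 0, 0], [42, -32, 3, 0, 0, 0]])

```text
time: 1.02
tool_pos: [377.4, -308.0, 216.4]
tcp_rot: [180.0, -0.0, 25.1]
ft_force: [0.7, 0.9, 0.7]
finger_gap: 85.5
grip_force: 0.0
```

Call:
apply_moves(rows=[[42, -32, 3, 0, 0, 0], [42, -32, 3, 0, 0, 0], [42, -32, 3, 0, 0, 0], [42, -32, 3, 0, 0, 0], [42, -32, 3, 0, 0, 0]])

```text
time: 1.65
tool_pos: [499.8, -73.9, 201.5]
tcp_rot: [180.0, -0.0, 25.1]
ft_force: [0.9, -0.5, 0.3]
finger_gap: 85.4
grip_force: 0.0
```

Call:
apply_moves(rows=[[42, -32, 3, 0, 0, 0], [42, -32, 3, 0, 0, 0], [42, -32, 3, 0, 0, 0], [42, -32, 3, 0, 0, 0], [42, -32, 3, 0, 0, 0]])

```text
time: 2.28
tool_pos: [622.2, 160.1, 186.3]
tcp_rot: [180.0, -0.0, 25.1]
ft_force: [0.8, -0.4, 0.5]
finger_gap: 85.3
grip_force: 0.0
```

Call:
apply_moves(rows=[[0, 0, 0, 0, 0, -0.15], [0, 0, 0, 0, 0, -0.15], [0, 0, 0, 0, 0, -0.15], [0, 0, 0, 0, 0, 0], [0, 0, 0, 0, 0, 0]])

```text
time: 2.9
tool_pos: [621.5, 158.3, 186.3]
tcp_rot: [-180.0, 0.0, 50.7]
ft_force: [0.2, -0.4, 0.1]
finger_gap: 85.1
grip_force: 0.0
```

```bash
cat > h.py <<'E'
from bench import sense, eyes, job, models
import cv2, numpy as np
from scipy.spatial.transform import Rotation as Ro
def look():
    s=sense();p,d=eyes.snapshot('wrist');k=eyes.get_calibration('wrist')
    T=np.eye(4);T[:3,:3]=Ro.from_euler('xyz',s['tcp_rot'],degrees=True).as_matrix();T[:3,3]=s['tool_pos']
    return s,p,d,k['intrinsics'],T@k['mount']
def rect(p,K,T,z,c=(619,160),half=100,sc=4):
    # top view of plane z: col=(c_y+half-y)*sc, row=(c_x+half-x)*sc
    W=np.array([[0,-1/sc,c[0]+half],[-1/sc,0,c[1]+half],[0,0,z],[0,0,1]])
    H=K@np.linalg.inv(T)[:3]@W
    return cv2.warpPerspective(p,H,(2*half*sc,)*2,flags=cv2.INTER_LINEAR|cv2.WARP_INVERSE_MAP)
E
python3 - <<'E'
from h import *
s,p,d,K,T=look()
for n in ['lh_grip','lh_mark']: print(n,[(r['xyz'],r['confidence']) for r in models.place_of(n,'wrist')][:3])
a=rect(p,K,T,86,half=75);b=rect(p,K,T,42,half=75)
np.savez('w1.npz',p=p,d=d,K=K,T=T)
cv2.imwrite('pics/r1.png',cv2.resize(np.hstack([a,b])[:,:,::-1],(800,400)))
# bar top by depth
v,u=np.mgrid[:400,:640];X=np.stack([(u-K[0,2])/K[0,0]*d,(v-K[1,2])/K[1,1]*d,d,np.ones_like(d)],-1)@T.T
m=(abs(X[...,2]-86)<6)&(d>0)&(np.hypot(X[...,0]-619,X[...,1]-160)<60)
q=X[m][:,:2].astype(np.float32);print(len(q),cv2.minAreaRect(q),np.median(X[m][:,2]))
E
```

```text
lh_grip [([616.9, 158.1, 70.2], 0.59), ([544.1, 167.0, 46.2], 0.52)]
lh_mark [([544.3, 167.5, 45.7], 0.9)]
1326 ((610.9473266601562, 150.26809692382812), (66.41606140136719, 12.99124526977539), 42.032318115234375) 86.29251787052381
```

View pics/r1.png

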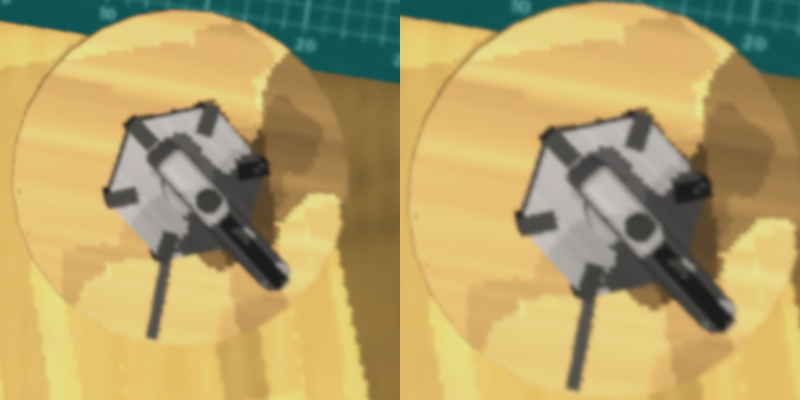

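The rectified views show six grooves, which confirms the left-hand nut. Its bar's dark line points to the lower right, nose at (280,285) in the left panel, and the board line runs from (593,270) to (573,388) in the right panel. I'll fit the board line's direction, then move to the grasp pose.

```bash
python3 - <<'E'
from h import *
w=np.load('w1.npz');sc=4;b=rect(w['p'],w['K'],w['T'],42,half=75)
g=cv2.cvtColor(b,cv2.COLOR_RGB2HSV);r,c=np.mgrid[:600,:600]
x=619+75-r/sc;y=160+75-c/sc
m=((g[...,2]<110)&(x<580)&(x>540)&(y>150)&(y<180)).astype(np.uint8)
n,l,st,_=cv2.connectedComponentsWithStats(m);k=1+np.argmax(st[1:,4]);m=l==k
q=np.stack([x[m],y[m]],1).astype(np.float32);f=cv2.fitLine(q,cv2.DIST_L2,0,.01,.01).ravel()
print(len(q),f,np.degrees(np.arctan2(f[1],f[0])),cv2.minAreaRect(q))
mx=f[2:];print(np.degrees(np.arctan2(mx[1]-157.6,mx[0]-619.1)))
s=sense();print(s['tool_pos'],s['tcp_rot'],s['joint_pos'])
E
```

```text
1609 [ 9.8250628e-01 -1.8622942e-01  5.6428918e+02  1.6735457e+02] -10.732819 ((564.3342895507812, 167.31431579589844), (3.5954360961914062, 31.904870986938477), 79.14358520507812)
169.90884
[621.47367713 158.33498563 186.32558297] [ 1.79999632e+02 -2.26360019e-03  5.07647424e+01] [9.71361724e+00 1.51191342e+01 8.13225656e+01 1.21660763e-03
 8.35563513e+01 4.89487384e+01]
```

Call:
apply_moves(rows=[[0, 0, 0, 0, 0, 0.153], [-2.3, -1.1, 30, 0, 0, 0], [0, 0, 35, 0, 0, 0], [0, 0, 35, 0, 0, 0], [0, 0, 23, 0, 0, 0]])

```text
time: 3.68
tool_pos: [618.0, 157.4, 61.1]
tcp_rot: [-179.9, 0.1, 42.0]
ft_force: [-0.1, -0.6, -0.9]
finger_gap: 85.4
grip_force: 0.0
```

Call:
apply_moves(rows=[[0, 0, 0, 0, 0, 0], [0, 0, 0, 0, 0, 0], [0, 0, 0, 0, 0, 0], [0, 0, 0, 0, 0, 0], [0, 0, 0, 0, 0, 0]], fingers=5, grip_force=40)

```text
time: 4.3
tool_pos: [620.1, 157.7, 64.8]
tcp_rot: [179.9, -0.1, 42.1]
ft_force: [-0.7, -2.0, 6.0]
finger_gap: 12.1
grip_force: 41.9
```

Call:
apply_moves(rows=[[0, 0, 0, 0, 0, 0.1], [0, 0, 0, 0, 0, 0.1], [0, 0, 0, 0, 0, 0.1], [0, 0, 0, 0, 0, 0.1], [0, 0, 0, 0, 0, 0.1]], grip_force=60)

```text
time: 4.92
tool_pos: [620.5, 156.9, 64.9]
tcp_rot: [179.9, -0.2, 13.3]
ft_force: [1.3, -5.7, 5.2]
finger_gap: 11.7
grip_force: 62.6
```

Call:
apply_moves(rows=[[0, 0, 0, 0, 0, 0.1], [0, 0, 0, 0, 0, 0.1], [0, 0, 0, 0, 0, 0.1], [0, 0, 0, 0, 0, 0.1], [0, 0, 0, 0, 0, 0.015]])

```text
time: 5.55
tool_pos: [620.5, 156.1, 64.9]
tcp_rot: [179.9, -0.2, -10.5]
ft_force: [0.4, -7.7, 6.6]
finger_gap: 12.0
grip_force: 62.7
```

Call:
apply_moves(rows=[[0, 0, 0, 0, 0, 0], [0, 0, 0, 0, 0, 0], [0, 0, 0, 0, 0, 0], [0, 0, 0, 0, 0, 0], [0, 0, 0, 0, 0, 0]])

```text
time: 6.18
tool_pos: [620.5, 156.1, 64.9]
tcp_rot: [179.9, -0.2, -10.4]
ft_force: [1.6, -7.8, 5.9]
finger_gap: 11.5
grip_force: 62.7
```

Now I'll release straight open, retreat upward and look.

Call:
apply_moves(rows=[[0, 0, 0, 0, 0, 0], [0, 0, 0, 0, 0, 0], [0, 0, 0, 0, 0, 0], [0, 0, 0, 0, 0, 0], [0, 0, 0, 0, 0, 0]], fingers=85)

```text
time: 6.8
tool_pos: [619.0, 157.8, 63.2]
tcp_rot: [-180.0, 0.0, -10.3]
ft_force: [0.3, -0.6, 0.1]
finger_gap: 85.2
grip_force: 0.0
```

Call:
apply_moves(rows=[[0, 0, -20, 0, 0, 0], [0, 0, -35, 0, 0, 0], [0, 0, -35, 0, 0, 0], [0, 0, -35, 0, 0, 0], [0, 0, 0, 0, 0, 0]])

```text
time: 7.42
tool_pos: [621.8, 158.2, 194.8]
tcp_rot: [-179.8, -0.5, -10.3]
ft_force: [0.3, -0.5, -0.2]
finger_gap: 84.7
grip_force: 0.0
```

```bash
python3 - <<'E'
from h import *
s,p,d,K,T=look();print(s['tool_pos'],s['tcp_rot'],s['finger_gap'])
a=rect(p,K,T,86,half=75);b=rect(p,K,T,42,half=75)
cv2.imwrite('pics/r2.png',cv2.resize(np.hstack([a,b])[:,:,::-1],(800,400)))
v,u=np.mgrid[:400,:640];X=np.stack([(u-K[0,2])/K[0,0]*d,(v-K[1,2])/K[1,1]*d,d,np.ones_like(d)],-1)@T.T
m=(abs(X[...,2]-86)<6)&(d>0)&(np.hypot(X[...,0]-619,X[...,1]-160)<60)
q=X[m][:,:2].astype(np.float32);print(len(q),cv2.minAreaRect(q));f=cv2.fitLine(q,cv2.DIST_L2,0,.01,.01).ravel();print(np.degrees(np.arctan2(f[1],f[0])))
g=cv2.cvtColor(b,cv2.COLOR_RGB2HSV);r,c=np.mgrid[:600,:600];x=694-r/4;y=235-c/4
for hi in (567,572,580):
    m=((g[...,2]<110)&(x<hi)&(x>540)&(y>150)&(y<180)).astype(np.uint8)
    n,l,st,_=cv2.connectedComponentsWithStats(m);m=l==1+np.argmax(st[1:,4])
    q=np.stack([x[m],y[m]],1).astype(np.float32);f=cv2.fitLine(q,cv2.DIST_L2,0,.01,.01).ravel()
    print(len(q),f,np.degrees(np.arctan2(f[1],f[0])))
E
```

```text
[621.78616592 158.21908071 194.75790411] [-179.81710952   -0.4894485   -10.32243871] 84.70433777603417
1273 ((608.8208618164062, 159.32174682617188), (12.932868003845215, 65.87348175048828), 79.44775390625)
-10.584985
1141 [ 9.5179856e-01 -3.0672380e-01  5.6159375e+02  1.6750920e+02] -17.861902
1666 [ 9.7621059e-01 -2.1682452e-01  5.6405267e+02  1.6709319e+02] -12.522591
2531 [ 9.8009056e-01 -1.9855106e-01  5.6809949e+02  1.6633247e+02] -11.452241
```

View pics/r2.png

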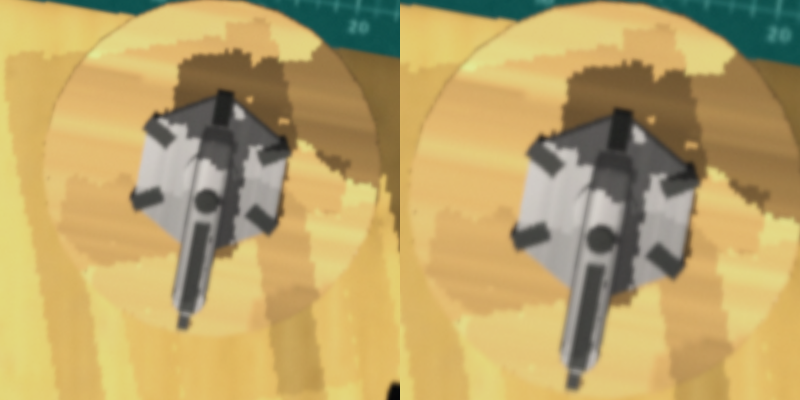

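The nut's engraved bar line now runs straight into the board line (tip at (183,325) in the left panel). The bar is at 169.4° and the board line at about 169.3–169.9°. The gripper is clear, so I'll hand in.

```bash
python3 -c "
from bench import job;print(job.hand_in())"
```

```text
the job is handed in; nothing more can be done
None
```

I turned the grooved left-hand nut about 52° clockwise until its bar line matched the board line to within about 1° by camera, left the other nut untouched, released, backed the gripper clear and handed in at about 7.5 s; no verdict came back.

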